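Open the syringe pump and hold its barrel clamp up for loading

ROBOT

A 6-joint arm with a two-finger parallel gripper is mounted at the origin on the work surface. World frame = base frame: x ahead of the robot, y to its left, z up, the work surface at z = 0. Lengths are in m, angles in rad, forces in N, time in s.
With the tool pointing down it reaches from about 0.375 to 0.975 m from the base axis. Payload 3.8 kg.
Tool frame: the origin (TCP) lies at the very end of the fingers, on their centre line; the grasp point (between the pads) lies 19 mm behind it; z points along the fingers, y is the direction in which the jaws open and shut (so a half turn about z gives the same grasp; the last joint's range is limited). The gripper opens to 85 mm and grips with 20 to 120 N. Pads are 22 mm wide; open, the fingers measure 114 mm over their backs; the gripper's body (76 mm by 85 mm) begins 54 mm behind the grasp point. The pads swing forward as they close: fully open they stand 13 mm farther back than shut.
Start: joints at [1.228, 0.264, 1.604, -0, 1.274, -0.037], TCP at [0.203, 0.644, 0.192] pointing down, gripper open.
Joint ranges: [-2.63, 2.63], [-0.94, 2.18], [0.31, 2.57], [-1.31, 4.45], [0, 2.66], [-2.55, 2.55]. Speed limits (rad/s): [2.57, 2.57, 3.14, 3.14, 3.14, 3.14].

INTERFACE

Orientations are given as a rotation vector (axis times angle).
In Python, from workcell import status, read_camera, camera_info, order gives the robot as it stands.
- The arm moves only by the tool move_arm, never from a script. Its argument "deltas" is a list of rows, each a list of 3 entries, a list of its own where there are three numbers: the turn, a rotation vector about the world's x, y, z as a fraction of full scale, then the shift along the world's x, y, z as a fraction of full scale, then the closure, from -1 (fully open) to 1 (shut), so that 0 is half open. A call has 1 to 20 rows; each row is the pose to reach, as a shift and turn from the pose commanded when the call began; what a row does not reach only later rows make up. Full scale, the value 1, is 0.1 m for a shift and pi/2 rad for a turn. A row lasts 1/8 s, in which the tool goes at most 62.5 mm and 10.7 degrees, less where a joint would pass 70% of its speed; a pose out of reach is approached as far as the arm can. A call with a number of a shift or a turn outside -1 to 1 is refused whole. A call with a gripper value outside its range is refused whole. The fingers move at their own pace and stop on an object; "grip_force" is the grip in N (left out, the last holds). Time passes only in rows, so rows that repeat a pose let the fingers close. It gives the time, the measured TCP pose, the force and the opening at its end, in the units of the state.
- status.read_state(): the state, without advancing time (a new reading comes with each control period).
- read_camera(name): name is "side" or "top" or "wrist"; returns (picture, depth): 400x640x3 uint8, red, green, blue; 400x640 float32, m along the optical axis (not along the pixel's ray), 0 where there is no reading.
- camera_info(name): a dict with "K" (3x3 intrinsics, pixels), "R" (3x3) and "t" (3): a world point X has camera coordinates R X + t. Camera axes: x right, y down, z forward; pixel columns grow to the right and rows downward; lengths in m; the calibration is good to about 2 mm. The wrist camera is an equidistant fisheye: a pixel r from the principal point sees the ray r / f radians off the axis. A picture is of the moment at which its call begins: read the wrist's pose just before it. camera_info takes no time and is no camera call; for the wrist camera it gives the pose at the moment of the call.
- order.finish_job(): hands the job in, once; it reports no verdict.
The state is a dict: "time": time; "q": joint angles; "joint_vel": joint speeds; "joint_torque": joint torques, N m; "tool_pos": TCP position; "tcp_rot": TCP orientation; "wrist_force": force on the tool from outside, world axes, zero at the start; "torque": the same for the moment, N m; "width": opening from 0.0 (shut) to 1.0 (fully open).
Only numpy, scipy, OpenCV 4.12 (cv2) and the standard library are available. Lean on these libraries where they do the work, as an engineer would, in place of code of your own. Each camera call takes 0.05 s, during which the arm holds its last target. There are 200 camera calls.

TASK

Get the syringe pump ready for me to lay the new syringe in: first swing the lever on the pusher block up and over until it is fully back, and leave it there. Then lift the barrel clamp (the round knob is its grip) against its spring until its pointer is level with the long line of the scale plate, and keep holding it there: your program finishes while still holding the clamp up. Leave the pusher block where it stands on its rods and do not disturb the other things on the bench.

Things in the scene. Friction and masses are not known exactly. Their poses are not given: they have to be found in the camera images.
- pump: fixed bench syringe pump, pale grey housing 150 (x) x 290 (y) x 62 mm high, aluminium mechanism on top. Origin: centre of its underside. z is up, x points from the sloping keypad to the back, y runs along the rods from the V cradle end (-y) to the end block with a small hand wheel (+y). Fixed parts on top: scale plate up to 148 mm, end block 102 mm, V cradle 98 mm
- lever (a joint): angle (rad) of the plunger-retainer lever on the pusher block: 0 = shut, level over the block, pointing to the pump's -x; it grows as the free end rises and swings over to the pump's +x; pi/2 = straight up, 2.1 = fully back at its stop. Starts shut or partly raised (up to 0.35). A stiff hinge (0.06 N m) keeps it where it is left
- lever_tab (a point): centre of the grey finger tab at the free end of the lever, 90 mm from the hinge axis: 34 mm along the lever, 14 mm wide (along the pump's y), 14 mm thick; the lever's arm behind it is 12 mm wide. With the lever shut the tab is 131 mm above the bench, in front of the pusher block, whose front face is 27 mm nearer the hinge than the tab's centre
- lever_hinge (a point): centre of the lever's hinge, on the pusher block, 131 mm above the bench; the hinge axis is parallel to the pump's y. The tab, hinge and lever lie in one plane square to that axis
- pusher (a joint): place (m) of the pusher block along the rods, positive to the pump's +y, from -0.02 to 0.02, different at each start. Block 68 (x) x 30 (y) mm, top 125 mm above the bench. Its drive holds it (60 N to force it); it is to stay where it stands
- barrel_clamp (a joint): height (m) of the spring-loaded barrel clamp above its rest: 0 = down, 0.026 = pointer level with the long line, 0.040 = end stop. It moves straight up. The spring pulls it back down with 4.2 N at rest and 7.3 N at the line, and its weight adds about 1 N; let go, it returns to 0
- clamp_knob (a point): the clamp's grey round pull knob, 24 mm in diameter, 36 mm high, standing upright on the clamp's post. This point: its centre; 142 mm above the bench when the clamp is down. The clamp bar passes below it, its top 114 mm above the bench at rest, 16 mm wide, reaching 66 mm from the knob's axis to the pump's -x
- pointer (a point): tip of the flat pointer on the clamp, beside the scale plate's edge; it rises with the clamp and lies 34 mm below the centre of the knob
- long_line (a point): end, next to the pointer, of the long black line across the scale plate, 134 mm above the bench. The scale plate is an upright aluminium plate 32 mm wide, 4 mm thick, at the -y side of the clamp, 40 to 72 mm from the knob's axis; below the long line it has three short lines
- syringe: new 50 ml syringe lying on the bench in front of the pump, barrel 30 mm in diameter, 180 mm long along its y; not to be disturbed. Origin under its middle
- tube_rack: blue and white test-tube rack, 70 x 200 mm, tubes and sticks up to 122 mm; not to be disturbed. Origin under its centre
- wash_bottle: clear bottle with a white cap, 58 mm in diameter, 125 mm high; not to be disturbed. Origin under its centre
- dish_stack: stack of three clear petri dishes, 93 mm in diameter, 43 mm high; not to be disturbed. Origin under its centre
- jar: white specimen jar, 52 mm in diameter, 62 mm high; not to be disturbed. Origin under its centre
- slide_box: white carton of slides with a plain green band, 90 x 60 x 32 mm; not to be disturbed. Origin under its centre

How it is judged:
By the outcome, as a careful person would: the job done as asked, in the order asked, and still so for the second after the job is handed in, while the arm keeps its last pose, push and grip.
It also fails if it takes over 48 s, if anything falls off the work surface, if the arm or the gripper's body presses on something with over 40 N, if the wrist force passes 120 N, or if a joint passes its speed limit or range.

## Working session

There is one attempt and no reset: what is moved stays moved. The work goes in short steps, Python scripts to look and compute and a tool call to move; the robot and the scene stay as the last step left them, time stands still between calls to the robot, and variables do not carry over. Pictures are saved under pics/ and viewed, about 8 in all and at most 12, crops included, and the job is handed in when it is done.

Besides the shell and the picture viewer there is one more tool, called after "Call:" as name([rows], argument=value, ...), one row to a line, values as JSON. move_arm: Moves the arm, as the interface text tells. Its arguments: {"type":"object","properties":{"deltas":{"type":"array","items":{"type":"array"}},"grip_force":{"type":"number"}},"required":["deltas"]}

```bash
mkdir -p pics; cat > h.py <<'E'
import numpy as np,cv2
from workcell import status,read_camera,camera_info,order
def grab(n):
    ci=camera_info(n);p,d=read_camera(n);np.savez(f'{n}.npz',p=p,d=d,K=ci['K'],R=ci['R'],t=ci['t']);return p,d
def px(n,u,v,z=None,r=1):
    f=np.load(f'{n}.npz');K,R,t=f['K'],f['R'],f['t']
    ray=np.linalg.inv(K)@[u,v,1]
    if z is None:
        w=f['d'][v-r:v+r+1,u-r:u+r+1];dd=np.median(w[w>0]);return R.T@(ray*dd-t)
    c=-R.T@t;w=R.T@ray;return c+w*(z-c[2])/w[2]
E
python3 - <<'E'
from h import *
for n in('top','side'):
    p,d=grab(n);cv2.imwrite(f'pics/{n}0.png',cv2.cvtColor(p,cv2.COLOR_RGB2BGR))
    ci=camera_info(n);print(n,-ci['R'].T@ci['t'],ci['R'][2])
s=status.read_state();print(s)
E
```

```text
top [0.35313951 0.03692464 1.36102707] [ 0.2086975  -0.00318679 -0.97797505]
side [ 0.49435556 -0.48149423  0.72064373] [ 0.14365179  0.6294732  -0.76362796]
{'time': 0.1, 'q': array([ 1.22808786e+00,  2.64718772e-01,  1.60523975e+00,  2.21743181e-05,
        1.27370580e+00, -3.69173296e-02]), 'joint_vel': array([ 0.00043272, -0.00227813, -0.00541102,  0.00104505, -0.00187749,
        0.00139887]), 'joint_torque': array([ 1.41621356e-03, -5.16712761e+01, -3.68593454e+01, -1.15063708e-04,
        6.35386677e-03,  4.48121646e-07]), 'tool_pos': array([0.20296203, 0.6429831 , 0.19065776]), 'tcp_rot': array([-0.47841348, -3.1045335 ,  0.00318902]), 'wrist_force': array([ 0.46178645,  0.51035218, -0.55858872]), 'torque': array([-0.00556181, -0.03610617,  0.01919324]), 'width': 0.9975144814661548}
```

View pics/top0.png

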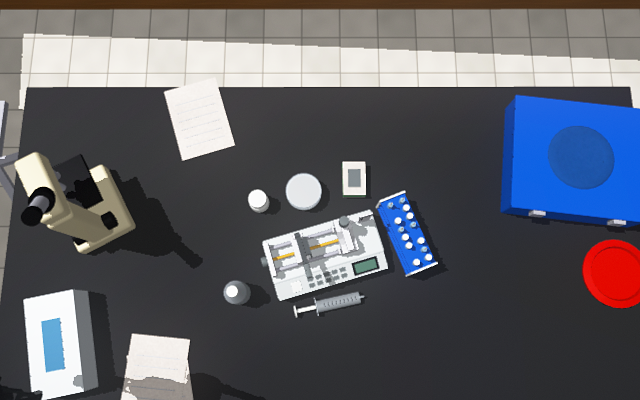

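View pics/side0.png

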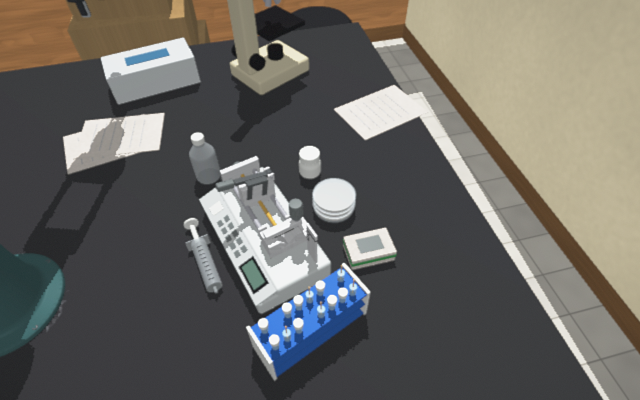

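Top: pump around (325,255), wheel end at left (+y), knob near (344,222), lever near (305,250). Side: knob near (296,206). Next I'll enlarge both.

```bash
python3 - <<'E'
from h import *
def crop(n,x,y,w,h,s):
    p=np.load(n+'.npz')['p'];c=cv2.resize(p[y:y+h,x:x+w],None,fx=s,fy=s,interpolation=cv2.INTER_CUBIC)
    return cv2.cvtColor(c,cv2.COLOR_RGB2BGR)
cv2.imwrite('pics/topc.png',crop('top',250,200,150,110,5))
cv2.imwrite('pics/sidec.png',crop('side',190,140,150,115,5))
E
```

```text
(no output)
```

View pics/topc.png

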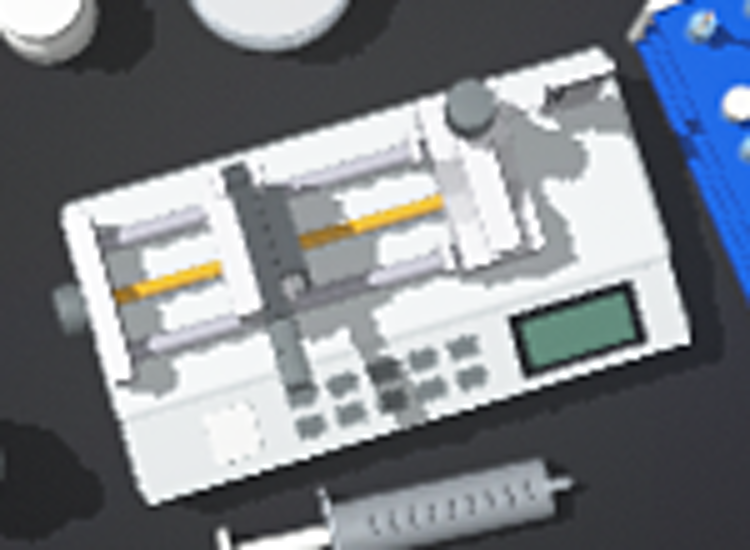

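View pics/sidec.png

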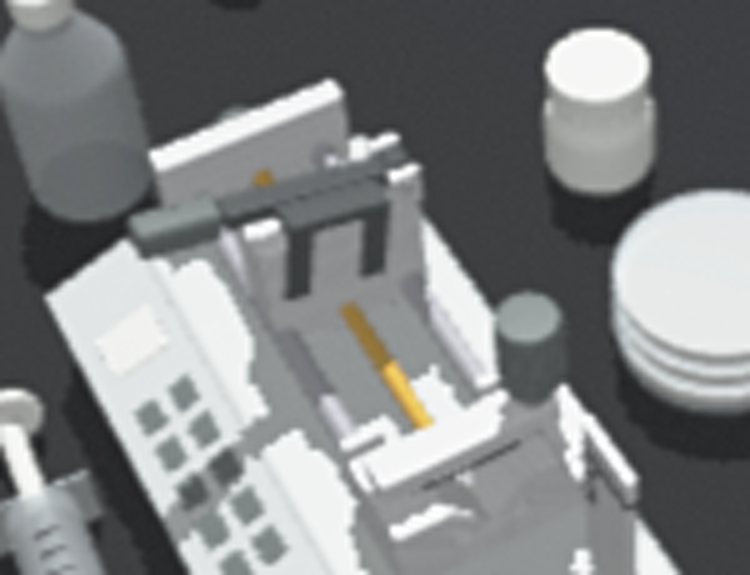

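Top crop: knob top at full-image pixel (344,221), tab (309,275), lever back end (297,235). The lever runs over the block and the tab sticks out in front. Side crop: knob top (295.6,203.4), tab (225,185).

```bash
python3 - <<'E'
from h import *
np.set_printoptions(precision=4,suppress=True)
def tri(a,b):
    A=[];B=[]
    for n,(u,v) in(('top',a),('side',b)):
        f=np.load(n+'.npz');r=f['R'].T@np.linalg.inv(f['K'])@[u,v,1];r/=np.linalg.norm(r);c=-f['R'].T@f['t']
        P=np.eye(3)-np.outer(r,r);A.append(P);B.append(P@c)
    return np.linalg.lstsq(np.vstack(A),np.hstack(B),rcond=None)[0]
c=lambda x,y:(250+(x-2)/5,200+(y-2)/5)
s=lambda x,y:(190+(x-2)/5,140+(y-2)/5)
print('knobtop tri',tri(c(470,106),s(528,317)),'z160',px('top',*c(470,106),z=.16),px('side',*s(528,317),z=.16), 'depth',px('top',344,221),px('side',295,203))
print('tab tri',tri(c(295,375),s(175,222)),'depth top',px('top',309,275),px('top',308,272),'side',px('side',225,184),px('side',229,183))
print('hinge depth',px('top',298,236),px('side',265,172))
print('arm',px('top',303,256),px('top',300,246))
a=px('top',*c(65,207),z=.062);b=px('top',*c(605,50),z=.062);print('back edge',a,b,np.linalg.norm(b-a))
d=(a-b)[:2];print('yaw (y axis ang-90)',np.degrees(np.arctan2(-d[0],d[1])))
# front edge
a=px('top',*c(150,503),z=.03);b=px('top',*c(690,347),z=.03);d=(a-b)[:2];print(a,b,np.degrees(np.arctan2(-d[0],d[1])))
for n,q in(('bottle',(232,291)),('rack',(418,265))):print(n,px('top',*q))
E
```

```text
knobtop tri [ 0.5642 -0.0287  0.1581] z160 [ 0.5624 -0.0287  0.16  ] [ 0.5655 -0.03    0.16  ] depth [ 0.562  -0.0296  0.1597] [ 0.5652 -0.0294  0.1594]
tab tri [0.4439 0.0544 0.1497] depth top [0.4369 0.0525 0.155 ] [0.4438 0.0548 0.1546] side [0.4506 0.0522 0.1533] [0.458  0.0538 0.1522]
hinge depth [0.5301 0.0788 0.1375] [0.5282 0.08   0.1361]
arm [0.482  0.0667 0.143 ] [0.5056 0.0739 0.1426]
back edge [0.5286 0.1704 0.062 ] [ 0.6082 -0.1032  0.062 ] 0.284965236398165
yaw (y axis ang-90) 16.23463227249719
[0.3829 0.1281 0.03  ] [ 0.4601 -0.1462  0.03  ] 15.725502082830296
bottle [0.4023 0.2334 0.1253]
rack [ 0.4658 -0.2147  0.0784]
```

Pump yaw comes out at about 16°, with x̂ = (0.96, 0.28). The tab centre is about (0.444, 0.0545, 0.147) and the hinge (0.529, 0.079), so the lever starts at roughly 0.18 rad. I'll move the arm over in 0.1 m hops and turn the jaws along pump y (+33.6°).

Call:
move_arm([
  [[0, 0, 0.1], [0.2, -0.5, 0.3], -1],
  [[0, 0, 0.2], [0.4, -0.98, 0.6], -1],
  [[0, 0, 0.3], [0.4, -0.98, 0.6], -1],
  [[0, 0, 0.373], [0.4, -0.98, 0.6], -1],
], grip_force=20)

```text
time: 0.6
tool_pos: [0.2437, 0.545, 0.2524]
tcp_rot: [-0.443, 3.11, 0.001]
wrist_force: [0.1, 0.5, -0.3]
width: 0.999
```

Call:
move_arm([
  [[0, 0, 0], [0.2, -0.5, 0], -1],
  [[0, 0, 0], [0.4, -0.98, 0], -1],
  [[0, 0, 0], [0.4, -0.98, 0], -1],
])

```text
time: 0.98
tool_pos: [0.2839, 0.4449, 0.2514]
tcp_rot: [0.433, -3.111, 0.002]
wrist_force: [0.5, -0.0, 0.3]
width: 1.0
```

Call:
move_arm([
  [[0, 0, 0], [0.2, -0.5, 0], -1],
  [[0, 0, 0], [0.4, -0.98, 0], -1],
  [[0, 0, 0], [0.4, -0.98, 0], -1],
])

```text
time: 1.35
tool_pos: [0.3239, 0.3481, 0.2518]
tcp_rot: [-0.433, 3.111, -0.0]
wrist_force: [0.3, 0.5, 0.5]
width: 1.002
```

Call:
move_arm([
  [[0, 0, 0], [0.2, -0.5, 0], -1],
  [[0, 0, 0], [0.4, -0.98, 0], -1],
  [[0, 0, 0], [0.4, -0.98, 0], -1],
])

```text
time: 1.72
tool_pos: [0.3641, 0.2508, 0.2519]
tcp_rot: [-0.433, 3.111, 0.0]
wrist_force: [0.0, 0.7, 0.2]
width: 1.001
```

Call:
move_arm([
  [[0, 0, 0], [0.2, -0.5, 0], -1],
  [[0, 0, 0], [0.4, -0.98, 0], -1],
  [[0, 0, 0], [0.4, -0.98, 0], -1],
])

```text
time: 2.1
tool_pos: [0.4042, 0.1533, 0.2519]
tcp_rot: [-0.433, 3.111, 0.001]
wrist_force: [0.6, 0.0, -0.8]
width: 0.997
```

Call:
move_arm([
  [[0, 0, 0], [0.2, -0.5, 0], -1],
  [[0, 0, 0], [0.4, -0.98, 0], -1],
  [[0, 0, 0], [0.4, -0.98, 0], -1],
  [[0, 0, 0], [0.4, -0.98, 0], -1],
])

```text
time: 2.6
tool_pos: [0.4431, 0.0577, 0.2517]
tcp_rot: [0.44, -3.11, -0.003]
wrist_force: [0.3, 0.8, 0.1]
width: 0.999
```

Call:
move_arm([
  [[0, 0, 0], [0.01, -0.03, -0.2], 0],
  [[0, 0, 0], [0.01, -0.03, -0.5], 0],
  [[0, 0, 0], [0.01, -0.03, -0.5], 0],
  [[0, 0, 0], [0.01, -0.03, -0.5], 0],
])

```text
time: 3.1
tool_pos: [0.4444, 0.0541, 0.2027]
tcp_rot: [-0.441, 3.11, 0.001]
wrist_force: [-0.5, 0.3, 0.6]
width: 0.502
```

```bash
python3 - <<'E'
from h import *
p,d=grab('wrist');ci=camera_info('wrist');print(ci);print(status.read_state()['tool_pos'])
cv2.imwrite('pics/w1.png',cv2.cvtColor(p,cv2.COLOR_RGB2BGR))
E
```

```text
{'K': array([[309.70691629,   0.        , 324.44838662],
       [  0.        , 309.70691629, 198.45122128],
       [  0.        ,   0.        ,   1.        ]]), 'R': array([[-0.27806477,  0.96056097, -0.00161658],
       [ 0.92469321,  0.26813657,  0.27026885],
       [ 0.26004318,  0.07365741, -0.96278353]]), 't': array([ 0.07199552, -0.46308672,  0.26956918])}
[0.44493588 0.05379475 0.20327491]
```

View pics/w1.png

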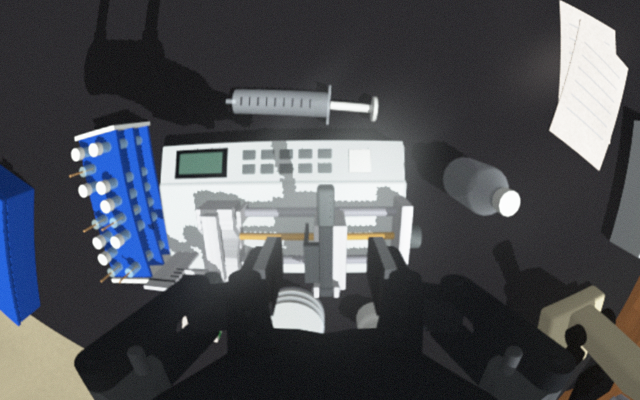

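Wrist view: tab at about (326,195), with the lever arm running down to (326,280), centred between the fingers at (270,265) and (375,265). I'll check the tab's position from the wrist depth.

```bash
cat >> h.py <<'E'
def wpx(u,v,r=1):
    f=np.load('wrist.npz');K,R,t=f['K'],f['R'],f['t'];d=f['d'][v-r:v+r+1,u-r:u+r+1];d=np.median(d[d>0])
    a=np.array([u-K[0,2],v-K[1,2]])/K[0,0];th=np.linalg.norm(a);s=np.tan(th)/th if th>0 else 1
    return R.T@(np.array([a[0]*s,a[1]*s,1])*d-t)
E
python3 - <<'E'
from h import *
np.set_printoptions(precision=4,suppress=True)
for v in(188,192,196,200,206,215,225,240,255,270):print(v,wpx(326,v))
E
```

```text
188 [0.4315 0.0519 0.1537]
192 [0.4341 0.0526 0.1556]
196 [0.4371 0.0535 0.1557]
200 [0.4405 0.0545 0.1545]
206 [0.4454 0.0559 0.1537]
215 [0.453  0.0582 0.1521]
225 [0.4617 0.0607 0.1506]
240 [0.4767 0.0651 0.1447]
255 [0.4914 0.0694 0.1422]
270 [0.507  0.074  0.1397]
```

Call:
move_arm([
  [[0, 0, 0], [0.005, 0.015, -0.35], 0],
  [[0, 0, 0], [0.005, 0.015, -0.74], 0],
  [[0, 0, 0], [0.005, 0.015, -0.74], 0],
  [[0, 0, 0], [0.005, 0.015, -0.74], 1],
  [[0, 0, 0], [0.005, 0.015, -0.74], 1],
  [[0, 0, 0], [0.005, 0.015, -0.74], 1],
  [[0, 0, 0], [0.005, 0.015, -0.74], 1],
  [[0, 0, 0], [0.005, 0.015, -0.74], 1],
], grip_force=20)

```text
time: 4.15
tool_pos: [0.4448, 0.0542, 0.1281]
tcp_rot: [-0.438, 3.11, -0.0]
wrist_force: [-0.4, -0.3, -0.2]
width: -0.0
```

Width 0 means the jaws closed on nothing, so I'll look.

```bash
python3 - <<'E'
from h import *
p,d=grab('wrist');s=status.read_state();print(s['tool_pos'],s['width'],s['wrist_force'])
q,_=grab('side')
a=cv2.resize(p[120:320,220:440],(660,600));b=cv2.resize(q[140:240,190:310],(720,600))
cv2.imwrite('pics/w2.png',cv2.cvtColor(cv2.resize(np.hstack([a,b]),(800,348)),cv2.COLOR_RGB2BGR))
E
```

```text
[0.4447334  0.05416222 0.12799144] -0.0021722812994145984 [0.9116456  0.04929096 0.06241951]
```

View pics/w2.png

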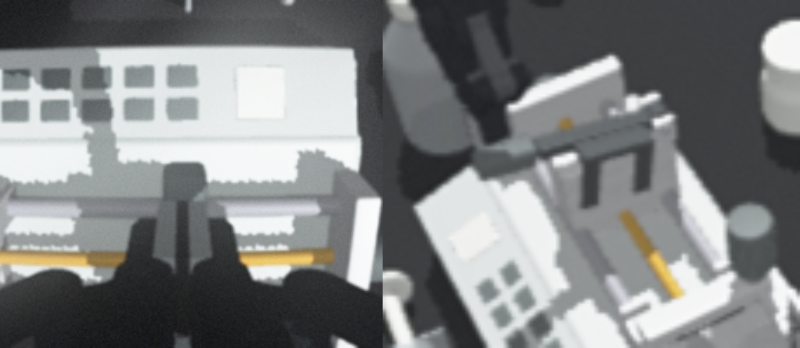

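```bash
python3 - <<'E'
from h import *
np.set_printoptions(precision=4,suppress=True)
f=np.load('side.npz')
for z in(.128,.147,.18):
    c=f['K']@(f['R']@np.array([.4447,.0542,z])+f['t']);print(z,c[:2]/c[2])
print('side');
for v in range(160,192,3):
    print(v,[tuple(np.round(px('side',u,v,r=0),3)) for u in(216,221,226,231)])
print('wrist')
for X in(165,175,183,190,200):
    for Y in(165,180,200,215,235,255):
        u=round(220+X/1.737);v=round(120+Y/1.74);print((X,Y),wpx(u,v,0),end=' ')
    print()
E
```

```text
0.128 [224.1121 192.7333]
0.147 [222.2781 186.087 ]
0.18 [218.9226 173.9263]
side
160 [(np.float64(0.45), np.float64(0.012), np.float64(0.255)), (np.float64(0.458), np.float64(0.001), np.float64(0.263)), (np.float64(0.466), np.float64(0.002), np.float64(0.261)), (np.float64(0.474), np.float64(-0.001), np.float64(0.261))]
163 [(np.float64(0.45), np.float64(-0.0), np.float64(0.26)), (np.float64(0.457), np.float64(-0.002), np.float64(0.26)), (np.float64(0.465), np.float64(-0.002), np.float64(0.258)), (np.float64(0.473), np.float64(-0.002), np.float64(0.256))]
166 [(np.float64(0.449), np.float64(-0.003), np.float64(0.257)), (np.float64(0.457), np.float64(-0.005), np.float64(0.256)), (np.float64(0.464), np.float64(-0.004), np.float64(0.253)), (np.float64(0.464), np.float64(0.148), np.float64(0.102))]
169 [(np.float64(0.446), np.float64(0.01), np.float64(0.237)), (np.float64(0.455), np.float64(-0.0), np.float64(0.245)), (np.float64(0.461), np.float64(0.025), np.float64(0.218)), (np.float64(0.463), np.float64(0.138), np.float64(0.103))]
172 [(np.float64(0.445), np.float64(0.014), np.float64
[... 1952 characters left out ...]
32 0.0497 0.1825] (175, 235) [0.4333 0.0499 0.1935] (175, 255) [0.4332 0.05   0.2042] 
(183, 165) [0.4309 0.0509 0.1474] (183, 180) [0.4328 0.0515 0.1548] (183, 200) [0.4394 0.0533 0.155 ] (183, 215) [0.433  0.0515 0.1818] (183, 235) [0.4332 0.0516 0.1929] (183, 255) [0.433  0.0515 0.2038] 
(190, 165) [0.4298 0.0529 0.1489] (190, 180) [0.4322 0.0535 0.1548] (190, 200) [0.439  0.0555 0.1545] (190, 215) [0.4323 0.0532 0.1823] (190, 235) [0.4322 0.053  0.194 ] (190, 255) [0.4324 0.0529 0.2041] 
(200, 165) [0.4293 0.0562 0.1475] (200, 180) [0.4316 0.0567 0.1542] (200, 200) [0.4381 0.0586 0.1545] (200, 215) [0.4317 0.0558 0.182 ] (200, 235) [0.4321 0.0556 0.1926] (200, 255) [0.4321 0.0553 0.2034]
```

```bash
python3 - <<'E'
from h import *
np.set_printoptions(precision=4,suppress=True)
for u in (312,320,325,330,338):
    print(u,[(v,*np.round(wpx(u,v,0)[[0,2]],3).tolist()) for v in range(232,250,2)])
for v in range(178,186):print(v,[np.round(px('side',u,v,r=0),3).tolist() for u in(214,217,219,221,223,225)])
E
```

```text
312 [(232, 0.476, 0.062), (234, 0.473, 0.075), (236, 0.435, 0.173), (238, 0.435, 0.175), (240, 0.434, 0.178), (242, 0.435, 0.178), (244, 0.434, 0.182), (246, 0.435, 0.183), (248, 0.434, 0.187)]
320 [(232, 0.438, 0.156), (234, 0.439, 0.156), (236, 0.434, 0.172), (238, 0.434, 0.175), (240, 0.434, 0.177), (242, 0.434, 0.179), (244, 0.434, 0.182), (246, 0.434, 0.183), (248, 0.433, 0.187)]
325 [(232, 0.438, 0.154), (234, 0.439, 0.155), (236, 0.433, 0.172), (238, 0.433, 0.176), (240, 0.433, 0.177), (242, 0.433, 0.18), (244, 0.433, 0.182), (246, 0.434, 0.182), (248, 0.433, 0.186)]
330 [(232, 0.437, 0.156), (234, 0.438, 0.155), (236, 0.433, 0.171), (238, 0.432, 0.175), (240, 0.432, 0.177), (242, 0.432, 0.18), (244, 0.432, 0.182), (246, 0.433, 0.184), (248, 0.433, 0.185)]
338 [(232, 0.437, 0.152), (234, 0.438, 0.151), (236, 0.439, 0.151), (238, 0.468, 0.081), (240, 0.431, 0.177), (242, 0.431, 0.18), (244, 0.431, 0.182), (246, 0.432, 0.184), (248, 0.432, 0.185)]
178 [[0.434, 0.053, 0.173], [0.44, 0.046, 0.179], [0.444, 0.04, 0.184], [0.447, 0.042, 0.182], [0.451, 0.043, 0.179], [0.454, 0.043, 
[... 293 characters left out ...]
 [[0.415, 0.207, 0.006], [0.439, 0.044, 0.173], [0.443, 0.041, 0.176], [0.445, 0.048, 0.168], [0.448, 0.06, 0.154], [0.452, 0.059, 0.155]]
182 [[0.414, 0.211, -0.002], [0.439, 0.044, 0.171], [0.442, 0.045, 0.169], [0.444, 0.056, 0.156], [0.448, 0.058, 0.154], [0.451, 0.057, 0.153]]
183 [[0.414, 0.205, 0.001], [0.437, 0.057, 0.155], [0.44, 0.055, 0.156], [0.444, 0.055, 0.155], [0.447, 0.056, 0.153], [0.451, 0.054, 0.154]]
184 [[0.414, 0.199, 0.004], [0.436, 0.054, 0.155], [0.44, 0.054, 0.155], [0.444, 0.053, 0.154], [0.447, 0.05, 0.157], [0.451, 0.051, 0.154]]
185 [[0.413, 0.2, -0.0], [0.436, 0.051, 0.156], [0.44, 0.05, 0.156], [0.443, 0.05, 0.155], [0.447, 0.049, 0.155], [0.45, 0.05, 0.152]]
```

Both cameras put the closed fingertips at z ≈ 0.170 while tool_pos reports 0.128. The reported TCP is about 41–42 mm too low, although x and y agree, so the jaws closed above the tab. The scene heights check out (knob top reads 0.160 as specified), so I'll trust the cameras: reopen, go 41 mm lower, and close.

Call:
move_arm([
  [[0, 0, 0], [0, 0, 0], 0],
  [[0, 0, 0], [0, 0, 0], 0],
  [[0, 0, 0], [0, 0, 0], 0],
  [[0, 0, 0], [0, 0.01, -0.2], 0],
  [[0, 0, 0], [0, 0.01, -0.4], 0],
  [[0, 0, 0], [0, 0.01, -0.4], 0],
  [[0, 0, 0], [0, 0.01, -0.4], 1],
  [[0, 0, 0], [0, 0.01, -0.4], 1],
  [[0, 0, 0], [0, 0.01, -0.4], 1],
  [[0, 0, 0], [0, 0.01, -0.4], 1],
  [[0, 0, 0], [0, 0.01, -0.4], 1],
], grip_force=20)

```text
time: 5.62
tool_pos: [0.4455, 0.0553, 0.0885]
tcp_rot: [-0.438, 3.109, -0.0]
wrist_force: [1.4, 0.0, 1.0]
width: 0.161
```

Width 0.161 × 85 mm ≈ 14 mm, so the tab is held. Now the arc about the hinge (r = 90 mm), first half.

Call:
move_arm([
  [[0, 0, 0], [0.038, 0.011, 0.148], 1],
  [[0, 0, 0], [0.092, 0.027, 0.27], 1],
  [[0, 0, 0], [0.162, 0.047, 0.383], 1],
  [[0, 0, 0], [0.249, 0.073, 0.484], 1],
  [[0, 0, 0], [0.348, 0.101, 0.571], 1],
  [[0, 0, 0], [0.458, 0.134, 0.641], 1],
  [[0, 0, 0], [0.538, 0.157, 0.678], 1],
  [[0, 0, 0], [0.538, 0.157, 0.678], 1],
])

```text
time: 6.62
tool_pos: [0.5002, 0.0714, 0.1569]
tcp_rot: [-0.438, 3.108, 0.001]
wrist_force: [-3.3, -0.4, 4.2]
width: 0.158
```

```bash
python3 - <<'E'
from h import *
p,d=grab('wrist');s=status.read_state();print(s['tool_pos'],s['width'],s['wrist_force'],s['torque'])
q,_=grab('side')
a=cv2.resize(p[120:320,220:440],(660,600));b=cv2.resize(q[140:240,190:310],(720,600))
cv2.imwrite('pics/w3.png',cv2.cvtColor(cv2.resize(np.hstack([a,b]),(800,348)),cv2.COLOR_RGB2BGR))
E
```

```text
[0.50010468 0.07140056 0.156828  ] 0.16224472168448204 [-2.44724475  0.13030811  4.63387945] [0.08868401 0.45092764 0.11893226]
```

View pics/w3.png

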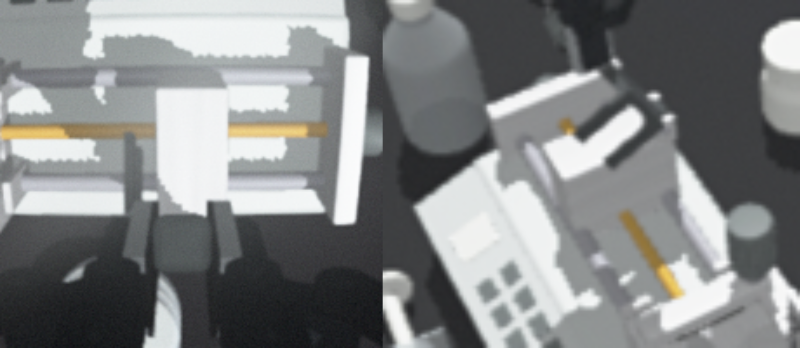

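The lever is gripped and raised to about 1.2 rad, and the block hasn't moved. Second half now.

Call:
move_arm([
  [[0, 0, 0], [0.124, 0.036, 0.04], 1],
  [[0, 0, 0], [0.252, 0.073, 0.059], 1],
  [[0, 0, 0], [0.381, 0.11, 0.058], 1],
  [[0, 0, 0], [0.509, 0.147, 0.038], 1],
  [[0, 0, 0], [0.633, 0.183, -0.003], 1],
  [[0, 0, 0], [0.712, 0.206, -0.04], 1],
  [[0, 0, 0], [0.772, 0.224, -0.076], 1],
  [[0, 0, 0], [0.793, 0.23, -0.091], 1],
  [[0, 0, 0], [0.793, 0.23, -0.091], 1],
])

```text
time: 7.85
tool_pos: [0.5798, 0.0948, 0.1478]
tcp_rot: [-0.437, 3.106, 0.002]
wrist_force: [0.2, 2.6, 5.1]
width: 0.161
```

```bash
python3 - <<'E'
from h import *
p,d=grab('wrist');s=status.read_state();print(s['tool_pos'],s['width'],s['wrist_force'],s['torque'])
q,_=grab('side')
a=cv2.resize(p[120:320,220:440],(660,600));b=cv2.resize(q[140:240,190:310],(720,600))
cv2.imwrite('pics/w4.png',cv2.cvtColor(cv2.resize(np.hstack([a,b]),(800,348)),cv2.COLOR_RGB2BGR))
E
```

```text
[0.57976737 0.09478985 0.14783112] 0.16070534906498132 [0.76531059 2.44927836 5.52424242] [0.28984698 0.10132002 0.06054457]
```

View pics/w4.png

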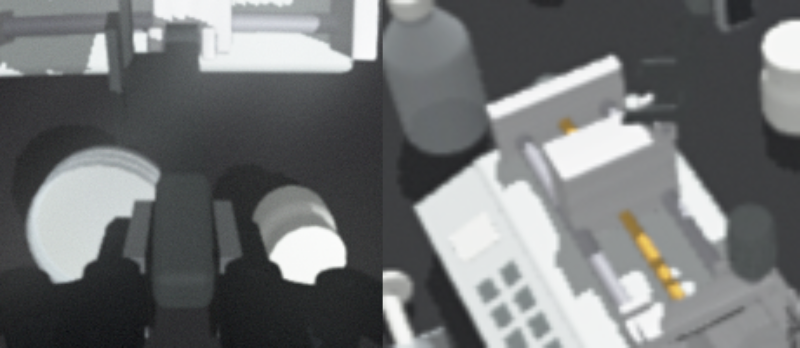

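The lever is leaning back, but contact with the stop isn't obvious yet. I'll nudge along the tangent and watch the force.

Call:
move_arm([
  [[0, 0, 0], [0.021, 0.006, -0.013], 1],
  [[0, 0, 0], [0.041, 0.012, -0.025], 1],
  [[0, 0, 0], [0.041, 0.012, -0.025], 1],
])

```text
time: 8.32
tool_pos: [0.5835, 0.0959, 0.1453]
tcp_rot: [-0.438, 3.107, 0.001]
wrist_force: [0.3, 1.9, 5.3]
width: 0.159
```

Call:
move_arm([
  [[0, 0, 0], [0.021, 0.006, -0.013], 1],
  [[0, 0, 0], [0.041, 0.012, -0.025], 1],
  [[0, 0, 0], [0.041, 0.012, -0.025], 1],
])

```text
time: 8.7
tool_pos: [0.5865, 0.0968, 0.1428]
tcp_rot: [-0.438, 3.109, 0.001]
wrist_force: [-3.2, 0.4, 9.0]
width: 0.158
```

The force is climbing and the geometry is past 2.1, so the lever is at its stop. I'll release, back off upward, and check.

Call:
move_arm([
  [[0, 0, 0], [-0.01, 0, 0], 1],
  [[0, 0, 0], [-0.01, 0, 0], 0],
  [[0, 0, 0], [-0.01, 0, 0], 0],
  [[0, 0, 0], [-0.01, 0, 0], 0],
  [[0, 0, 0], [-0.01, 0, 0.4], 0],
  [[0, 0, 0], [-0.01, 0, 0.9], 0],
  [[0, 0, 0], [-0.01, 0, 0.9], 0],
  [[0, 0, 0], [-0.01, 0, 0.9], 0],
])

```text
time: 9.7
tool_pos: [0.5848, 0.0962, 0.2312]
tcp_rot: [0.438, -3.111, 0.0]
wrist_force: [0.3, -0.0, 0.0]
width: 0.499
```

```bash
python3 - <<'E'
from h import *
p,d=grab('wrist');s=status.read_state();print(s['tool_pos'],s['width'],s['wrist_force'])
q,_=grab('side')
a=cv2.resize(p,(640,400));b=cv2.resize(q[140:240,190:310],(480,400))
cv2.imwrite('pics/w5.png',cv2.cvtColor(cv2.resize(np.hstack([a,b]),(800,286)),cv2.COLOR_RGB2BGR))
E
```

```text
[0.58413857 0.09613997 0.23007119] 0.4974937458593656 [ 0.11275276  0.07520081 -0.2205908 ]
```

View pics/w5.png

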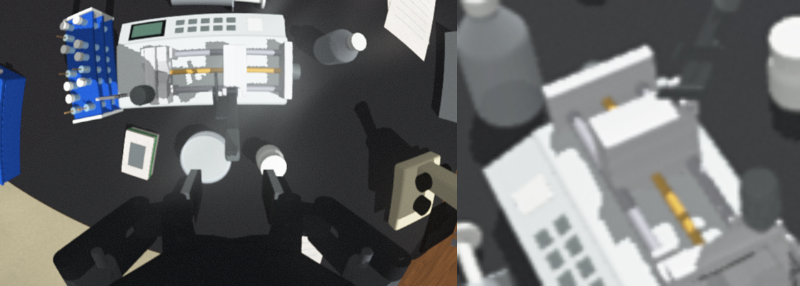

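Wrist view: the lever now leans back, from about (315,130) at the hinge to (326,215) at the tab. Other objects look untouched. I'll measure its angle and the knob.

```bash
python3 - <<'E'
from h import *
np.set_printoptions(precision=4,suppress=True)
xh=np.array([.9605,.278,0]);H=np.array([.530,.0806,.131])
for v in range(124,226,8):
  r=[]
  for u in(316,320,324,328):
    P=wpx(u,v,0);r.append((round((P-H)@xh,3),round(P[2]-.131,3)))
  print(v,r)
print('knob',[wpx(u,v) for u,v in((200,132),(196,132),(204,132),(200,127))])
E
```

```text
124 [(np.float64(-0.003), np.float64(-0.004)), (np.float64(-0.003), np.float64(0.004)), (np.float64(-0.003), np.float64(0.005)), (np.float64(-0.003), np.float64(0.004))]
132 [(np.float64(0.004), np.float64(0.002)), (np.float64(0.004), np.float64(0.01)), (np.float64(0.003), np.float64(0.011)), (np.float64(0.003), np.float64(0.011))]
140 [(np.float64(0.01), np.float64(0.019)), (np.float64(0.01), np.float64(0.022)), (np.float64(0.01), np.float64(0.023)), (np.float64(0.01), np.float64(0.021))]
148 [(np.float64(0.016), np.float64(0.029)), (np.float64(0.016), np.float64(0.03)), (np.float64(0.015), np.float64(0.031)), (np.float64(0.015), np.float64(0.031))]
156 [(np.float64(0.021), np.float64(0.038)), (np.float64(0.021), np.float64(0.04)), (np.float64(0.021), np.float64(0.04)), (np.float64(0.021), np.float64(0.04))]
164 [(np.float64(0.026), np.float64(0.046)), (np.float64(0.026), np.float64(0.047)), (np.float64(0.026), np.float64(0.049)), (np.float64(0.026), np.float64(0.048))]
172 [(np.float64(0.066), np.float64(-0.131)), (np.float64(0.03), np.float64(0.057)), (np.float64(0.03), np.float64
[... 487 characters left out ...]
.float64(0.083)), (np.float64(0.042), np.float64(0.082))]
204 [(np.float64(0.046), np.float64(0.088)), (np.float64(0.046), np.float64(0.088)), (np.float64(0.045), np.float64(0.089)), (np.float64(0.046), np.float64(0.089))]
212 [(np.float64(0.05), np.float64(0.093)), (np.float64(0.049), np.float64(0.094)), (np.float64(0.05), np.float64(0.093)), (np.float64(0.049), np.float64(0.094))]
220 [(np.float64(0.055), np.float64(0.093)), (np.float64(0.056), np.float64(0.092)), (np.float64(0.055), np.float64(0.093)), (np.float64(0.056), np.float64(0.091))]
knob [array([ 0.5588, -0.0219,  0.16  ]), array([ 0.5597, -0.0258,  0.1598]), array([ 0.5582, -0.0188,  0.1585]), array([ 0.5547, -0.0231,  0.1596])]
```

The lever measures 2.11–2.12 rad, so it's at its stop. Next: turn the jaws 90° to lie along pump x, clear of the scale plate, and move above the knob at (0.564, -0.029).

Call:
move_arm([
  [[0, 0, -0.1], [0, -0.2, 0], -0.3],
  [[0, 0, -0.2], [0, -0.4, 0], -0.3],
  [[0, 0, -0.3], [0, -0.6, 0], -0.3],
  [[0, 0, -0.4], [0, -0.8, 0], -0.3],
  [[0, 0, -0.5], [0, -1, 0], -0.3],
  [[0, 0, -0.6], [0, -1, 0], -0.3],
  [[0, 0, -0.7], [0, -1, 0], -0.3],
  [[0, 0, -0.8], [0, -1, 0], -0.3],
  [[0, 0, -0.9], [0, -1, 0], -0.3],
  [[0, 0, -1], [0, -1, 0], -0.3],
  [[0, 0, -1], [0, -1, 0], -0.3],
])

```text
time: 11.18
tool_pos: [0.584, -0.0037, 0.2296]
tcp_rot: [-1.886, -2.509, 0.003]
wrist_force: [-0.8, -0.7, 0.4]
width: 0.649
```

Call:
move_arm([
  [[0, 0, 0], [-0.1, -0.12, -0.2], -0.3],
  [[0, 0, 0], [-0.205, -0.25, -0.6], -0.3],
  [[0, 0, 0], [-0.205, -0.25, -0.6], -0.3],
  [[0, 0, 0], [-0.205, -0.25, -0.6], -0.3],
])

```text
time: 11.68
tool_pos: [0.5651, -0.0285, 0.1723]
tcp_rot: [1.888, 2.51, 0.001]
wrist_force: [-0.7, -1.0, 0.2]
width: 0.643
```

```bash
python3 - <<'E'
from h import *
p,d=grab('wrist');s=status.read_state();print(s['tool_pos'],s['tcp_rot'],s['width'],s['wrist_force'],s['q'])
q,_=grab('side')
a=p;b=cv2.resize(q[140:240,230:350],(480,400))
cv2.imwrite('pics/w6.png',cv2.cvtColor(cv2.resize(np.hstack([a,b]),(800,286)),cv2.COLOR_RGB2BGR))
E
```

```text
[ 0.5659433  -0.02845503  0.17316274] [1.88708537e+00 2.50926024e+00 2.38580222e-03] 0.6476044334200011 [0.19739199 0.89897845 0.39749101] [-9.43881986e-02  7.09854967e-02  1.86260991e+00  3.06218635e-04
  1.20555770e+00 -3.75671843e-01]
```

View pics/w6.png

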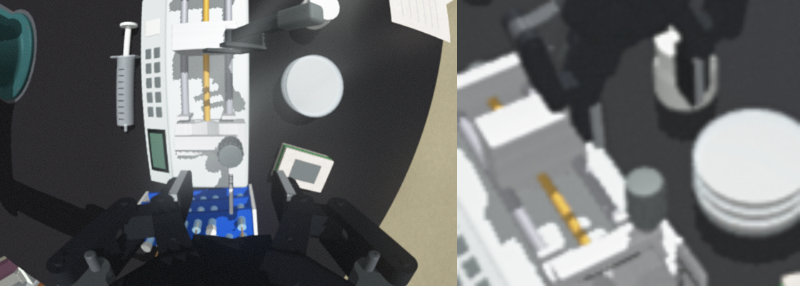

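The knob (about (323,210) in the wrist picture) is centred between the fingers. Lower until the fingertips are at a true z of about 0.128, then grip.

Call:
move_arm([
  [[0, 0, 0], [-0.01, -0.01, -0.25], -0.3],
  [[0, 0, 0], [-0.01, -0.01, -0.55], -0.3],
  [[0, 0, 0], [-0.01, -0.01, -0.86], -0.3],
  [[0, 0, 0], [-0.01, -0.01, -0.86], -0.3],
  [[0, 0, 0], [-0.01, -0.01, -0.86], 1],
  [[0, 0, 0], [-0.01, -0.01, -0.86], 1],
  [[0, 0, 0], [-0.01, -0.01, -0.86], 1],
  [[0, 0, 0], [-0.01, -0.01, -0.86], 1],
  [[0, 0, 0], [-0.01, -0.01, -0.86], 1],
  [[0, 0, 0], [-0.01, -0.01, -0.86], 1],
], grip_force=60)

```text
time: 13.02
tool_pos: [0.564, -0.0302, 0.0882]
tcp_rot: [1.888, 2.509, 0.0]
wrist_force: [-4.4, -0.6, 5.6]
width: 0.267
```

Gripped: 22.7 mm against the 24 mm knob. Lifting 26 mm slowly.

Call:
move_arm([
  [[0, 0, 0], [0, 0, 0.05], 1],
  [[0, 0, 0], [0, 0, 0.1], 1],
  [[0, 0, 0], [0, 0, 0.15], 1],
  [[0, 0, 0], [0, 0, 0.2], 1],
  [[0, 0, 0], [0, 0, 0.24], 1],
  [[0, 0, 0], [0, 0, 0.26], 1],
  [[0, 0, 0], [0, 0, 0.26], 1],
  [[0, 0, 0], [0, 0, 0.26], 1],
])

```text
time: 14.02
tool_pos: [0.5639, -0.0301, 0.1117]
tcp_rot: [1.889, 2.509, -0.0]
wrist_force: [3.7, -4.9, -8.2]
width: 0.259
```

```bash
python3 - <<'E'
from h import *
s=status.read_state();print(s['tool_pos'],s['width'],s['wrist_force'])
q,d=grab('side')
# rest frame: pointer around px; project long line end candidates
f=np.load('side.npz');
def pr(X):
    c=f['K']@(f['R']@np.array(X)+f['t']);return c[:2]/c[2]
xh=np.array([.9605,.278,0]);yh=np.array([-.278,.9605,0]);K=np.array([.564,-.0297,0])
for dy in(-40,-72):print(dy,pr(K+yh*dy/1000+[0,0,.134]),pr(K+yh*dy/1000+[0,0,.148]))
print('knob top if 26 up',pr(K+[0,0,.186]))
cv2.imwrite('pics/s7.png',cv2.cvtColor(cv2.resize(q[170:270,250:370],(720,600),interpolation=cv2.INTER_CUBIC),cv2.COLOR_RGB2BGR))
E
```

```text
[ 0.56386369 -0.03013075  0.11170418] 0.2591986129426414 [ 3.65572411 -4.93011427 -8.1995798 ]
-40 [306.01078149 227.82716461] [305.78173176 223.05129467]
-72 [315.28447397 241.06452183] [315.19290695 236.36856184]
knob top if 26 up [293.57576069 193.40149358]
```

View pics/s7.png

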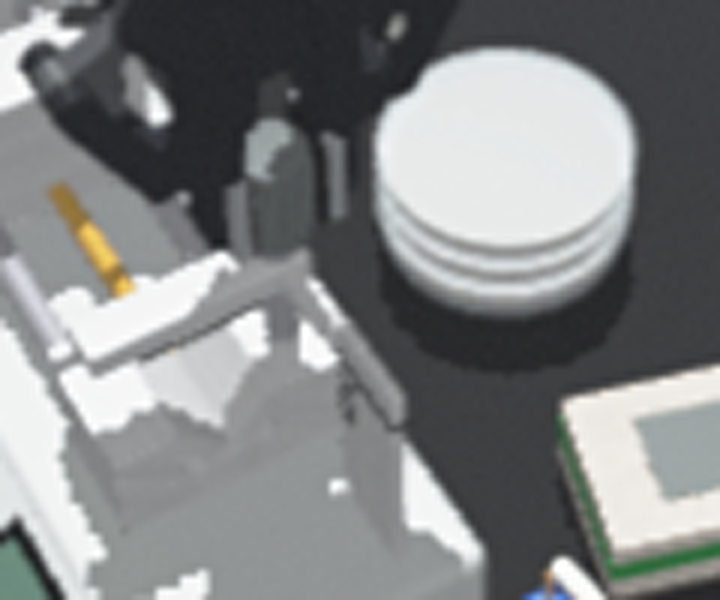

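The clamp bar is raised with the knob still between the pads. The measured rise is only 23.5 mm because of arm sag under load, so I'll add 2.5 mm and check the height by depth.

Call:
move_arm([
  [[0, 0, 0], [0, 0, 0.015], 1],
  [[0, 0, 0], [0, 0, 0.025], 1],
  [[0, 0, 0], [0, 0, 0.025], 1],
  [[0, 0, 0], [0, 0, 0.025], 1],
])

```text
time: 14.58
tool_pos: [0.5639, -0.0301, 0.1141]
tcp_rot: [1.889, 2.509, -0.0]
wrist_force: [4.5, -4.4, -7.8]
width: 0.267
```

```bash
python3 - <<'E'
from h import *
np.set_printoptions(precision=4,suppress=True)
s=status.read_state();print(s['tool_pos'],s['width'],s['wrist_force'])
Z=[]
for i in range(6):
    q,d=grab('side');Z.append([[px('side',u,v,r=1)[2] for u,v in((293,193),(295,192),(294,194))],[px('side',u,v,r=1)[2] for u,v in((270,225),(275,222),(280,219),(285,216),(290,215))]])
print(np.mean([z[0] for z in Z],0),np.mean([z[1] for z in Z],0))
print('plate top',px('side',310,231),px('side',313,235),'tab',px('top',1,1) if 0 else '')
cv2.imwrite('pics/s8.png',cv2.cvtColor(cv2.resize(q[185:265,260:340],(600,600),interpolation=cv2.INTER_CUBIC),cv2.COLOR_RGB2BGR))
E
```

```text
[ 0.5639 -0.0301  0.1141] 0.26707992501185085 [ 4.5289 -4.3925 -7.7695]
[0.1861 0.1856 0.186 ] [0.1393 0.1396 0.1397 0.1399 0.1398]
plate top [ 0.5787 -0.0839  0.1448] [ 0.5817 -0.0926  0.144 ] tab
```

View pics/s8.png

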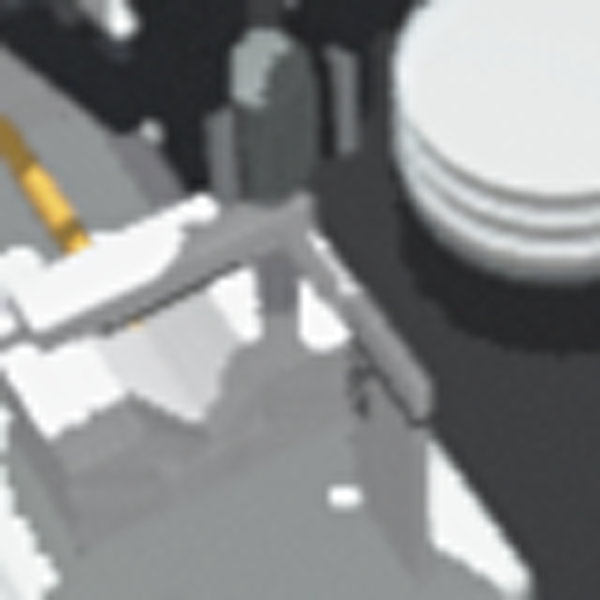

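Knob top is at 0.186 (0.160 at rest) and bar top at 0.1397 (target 0.140), so the clamp is at about 26 mm. One short hold to check for creep, then a last lever check and hand-in.

Call:
move_arm([
  [[0, 0, 0], [0, 0, 0], 1],
  [[0, 0, 0], [0, 0, 0], 1],
  [[0, 0, 0], [0, 0, 0], 1],
  [[0, 0, 0], [0, 0, 0], 1],
  [[0, 0, 0], [0, 0, 0], 1],
  [[0, 0, 0], [0, 0, 0], 1],
])

```text
time: 15.62
tool_pos: [0.5638, -0.0301, 0.1141]
tcp_rot: [1.889, 2.509, -0.0]
wrist_force: [2.5, -4.4, -9.2]
width: 0.268
```

```bash
python3 - <<'E'
from h import *
np.set_printoptions(precision=4,suppress=True)
Z=[]
for i in range(5):
    grab('side');Z.append([px('side',u,v)[2] for u,v in((293,193),(294,194),(275,222),(280,219),(285,216))])
m=np.mean(Z,0);print(m)
grab('wrist');xh=np.array([.9605,.278,0]);yh=np.array([-.278,.9605,0]);H=np.array([.530,.0806,.131])
f=np.load('wrist.npz');P=np.array([wpx(u,v,0) for v in range(2,260,2) for u in range(200,520,2)if f['d'][v,u]>0])-H
a,b=P@xh,P@yh;k=(abs(b)<.008)&(a>.005)&(a<.06)&(P[:,2]>.015)&(P[:,2]<.1)
print(k.sum());
if k.sum()>5:
    c=np.polyfit(P[k,2],a[k],1);print('lever angle',np.pi/2+np.arctan(c[0]),'mean y off',b[k].mean(),'max z',P[k,2].max())
ok=abs(m[:2].mean()-.186)<.0015 and abs(m[2:].mean()-.140)<.0015;print(ok)
if ok: print(order.finish_job())
E
```

```text
[0.1858 0.1861 0.14   0.1396 0.1396]
458
lever angle 2.1801804009188026 mean y off -0.0033547538360754405 max z 0.07100105977160004
True
the job is handed in; nothing more can be done
None
```

The pump is ready for the syringe: the lever is fully back, and the arm is still holding the barrel clamp up with its pointer level with the long line. I handed the job in at about 16 s on the robot's clock.

- **Lever:** I gripped the finger tab, swung it over until the force rose against the stop, then let go. A close measurement after release gave 2.11–2.12 rad, against 2.1 at the stop. A coarser fit at the end, looking from the side, gave 2.18 rad, so the two disagree slightly. Both put it fully back.
- **Clamp:** The depth images put the knob top at 0.186 m and the bar top at 0.1397 m, where 0.186 and 0.140 are the heights at the line. That is a lift of about 26 mm, and it did not creep during a 0.75 s hold. I did not read the pointer against the line directly in a picture.
- **Pusher and other things:** The pusher block looked unmoved, and the last look found the lever within about 3 mm sideways of where I first measured it. The pictures showed nothing else disturbed.
- **Reported tool height was wrong:** The robot's reported TCP height was about 41 mm lower than where both cameras showed the fingertips. Because of this my first grasp closed on air above the tab without touching it. I corrected for the offset from then on.

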